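# Switch the dust extraction to the blue branch

### The job

Switch the classroom workshop's dust extraction over to the blue branch: gently push the red tab of the selector around until it points at the middle of the blue label and leave it there, and only then press the green start button fully down and let it go. Do not squeeze the tab or lift the selector off its spindle, do not press the red stop button, and leave the other things on the table where they are.

Things in the scene. Friction and masses are not known exactly. Their poses are not given: they have to be found in the camera images.
- diverter: Dust diverter, a round grey fixed housing with a plywood top: 260 mm diameter, top at 60 mm above the table, four black pipe stubs of 42 mm diameter out to 160 mm from its axis (all below 54 mm). Origin: on its vertical axis, at its underside on the table; the selector turns about this axis. Its +x axis points along the plain dark bar on its top (closed position). Its pose varies, yaw by up to 0.7 rad either way.
- selector (a joint): Angle of the selector in rad, positive counterclockwise seen from above; 0 when its tab points along the diverter's +x axis; stops at -2.0 and +2.0. The selector is a flat black disc, 170 mm diameter, 12 mm thick, top at 72 mm above the table, with one upright red tab. It has no notches: friction of about 0.12 N m (about 2 N pushed sideways at the tab) makes it stay where it is left. It starts within 0.35 rad of 0.
- selector_lift (a joint): How far the selector has been raised off its seat on the spindle, m; 0 when seated, it is held down only by its weight and a light spring (about 6.5 N); more than 5 mm counts as lifted.
- tab_middle (a point): Middle of the top face of the red tab, 63 mm from the diverter's axis, 114 mm above the table. The tab is an upright fin on the disc, 36 mm long along the disc's radius (45 to 81 mm from the axis), 10 mm thick, rising 41 mm above the disc's top, with a white line on its top.
- pointer (a point): The point that the tab points to: in the line from the diverter's axis through the tab, 107 mm from the axis (the same distance as the label centres), 72 mm above the table.
- starter: Starter box, fixed, grey, 100 x 150 x 45 mm, its pose varies. Origin: centre of its underside. The green button lies 37 mm to its -y side, the red stop button 37 mm to its +y side.
- start (a joint): Travel of the green start button, m: 0 up, 0.008 fully down. Spring: about 1.5 N to begin, 5 N fully down; it comes back up by itself.
- start_top (a point): Middle of the top of the green start button (round, 34 mm diameter, top 71 mm above the table, about 10 mm proud of a black collar of 50 mm diameter); pressed straight down.
- stop (a joint): Travel of the red stop button, m: 0 up, 0.008 fully down; must stay unpressed.
- stop_top (a point): Middle of the top of the red stop button, same shape as the green one, 74 mm from it.
- ring_big: Loose plywood ring, 48 mm outside, 5 mm thick, leave alone. Origin: centre of underside.
- ring_small: Loose plywood ring, 36 mm outside, 5 mm thick, leave alone. Origin: centre of underside.
- ring_mid: Loose plywood ring, 42 mm outside, 5 mm thick, leave alone. Origin: centre of underside.
- glue: Loose white glue bottle, 40 mm diameter, 110 mm tall, leave alone. Origin: centre of underside.
- driver: Loose screwdriver lying down along its x, about 200 mm long, leave alone.
- cup: Loose blue cup, 70 mm diameter, 90 mm tall, leave alone. Origin: centre of underside.
- clamp: Loose small bar clamp lying flat, about 125 x 60 x 15 mm, leave alone. Origin: underside, near the middle of its bar.
- label_blue: Flat round blue label, 36 mm diameter, 3 mm thick, fixed on the diverter's top, its centre 107 mm from the diverter's axis; labels stand at +-50 and +-100 degrees from the diverter's +x axis, and which colour stands where varies. Origin: centre of its underside, 60 mm above the table.
- label_yellow: Flat round yellow label, 36 mm diameter, 3 mm thick, fixed on the diverter's top, its centre 107 mm from the diverter's axis; labels stand at +-50 and +-100 degrees from the diverter's +x axis, and which colour stands where varies. Origin: centre of its underside, 60 mm above the table.
- label_orange: Flat round orange label, 36 mm diameter, 3 mm thick, fixed on the diverter's top, its centre 107 mm from the diverter's axis; labels stand at +-50 and +-100 degrees from the diverter's +x axis, and which colour stands where varies. Origin: centre of its underside, 60 mm above the table.
- label_white: Flat round white label, 36 mm diameter, 3 mm thick, fixed on the diverter's top, its centre 107 mm from the diverter's axis; labels stand at +-50 and +-100 degrees from the diverter's +x axis, and which colour stands where varies. Origin: centre of its underside, 60 mm above the table.
Things that resemble listed ones, but are neither listed nor needed, are in the scene too. Several things have the shape of the starter; the one meant has the colours described above.

How it is judged:
By the outcome, as a careful person would: the job done as asked, in the order asked, and still so for the second after the job is handed in, with the robot touching nothing.
It also fails if it takes over 51 s, if anything falls off the work surface, if the arm or the gripper's body presses on something with over 40 N, if the wrist force passes 120 N, or if a joint passes its speed limit or range.

### The arm

A 6-joint arm with a two-finger parallel gripper is mounted at the origin on the work surface. World frame = base frame: x ahead of the robot, y to its left, z up, the work surface at z = 0. Lengths are in mm, angles in rad, forces in N, time in s.
With the tool pointing down it reaches from about 325 to 1000 mm from the base axis. Payload 5.1 kg.
Tool frame: the origin (TCP) lies at the very end of the fingers, on their centre line; the grasp point (between the pads) lies 19 mm behind it; y points along the fingers, z is the direction in which the jaws open and shut, and the axes are right-handed (so a half turn about y gives the same grasp; the last joint's range is limited). The gripper opens to 85 mm and grips with 20 to 120 N. Pads are 22 mm wide; open, the fingers measure 114 mm over their backs; the gripper's body (76 mm by 85 mm) begins 54 mm behind the grasp point. The pads swing forward as they close: fully open they stand 13 mm farther back than shut.
Start: joints at [1.197, 0.124, 1.65, -0, 1.367, -0.083], TCP at [186.388, 622.691, 231.322] pointing down, gripper open.
Joint ranges: [-2.61, 2.61], [-1.02, 2.33], [0.03, 2.71], [-1.35, 4.49], [0.32, 2.68], [-2.91, 2.91]. Speed limits (rad/s): [2.57, 2.57, 3.14, 3.14, 3.14, 3.14].

### API

Orientations are given as [roll, pitch, yaw] about the fixed x, y, z axes, in that order (R = Rz(yaw) Ry(pitch) Rx(roll)).
In Python, from workcell import get_obs, vision, finish_job gives the robot as it stands.
- The arm moves only by the tool step_arm, never from a script. Its argument "motion" is text: rows parted by semicolons, each of 7 numbers parted by spaces: the shift along the tool's x, y, z scaled (see below), then the turn, a rotation vector about the tool's x, y, z scaled (see below), then the closure, from 0 (fully open) to 1 (shut). A call has 1 to 10 rows; each row shifts and turns the commanded pose from where the row before left it, along the tool's axes as they then stand; what a row does not reach is not made up. The controller multiplies each number of a shift by 200 mm and each number of a turn by pi rad. A row lasts 1/8 s, in which the tool goes at most 62.5 mm and 10.7 degrees, less where a joint would pass 70% of its speed; a pose out of reach is approached as far as the arm can. A call with a number of a shift or a turn outside -1 to 1 is refused whole. A call with a gripper value outside its range is refused whole. The fingers move at their own pace and stop on an object; the grip force is fixed at half the most. Time passes only in rows, so rows that do not move let the fingers close. It gives the time, the measured TCP pose, the force and the opening at its end, in the units of the state.
- get_obs(): the state, without advancing time (a new reading comes with each control period).
- vision.get_image(name): name is "scene" or "top" or "wrist"; returns a dict with "image" (400x640x3 uint8, red, green, blue), "depth" (400x640 float32, mm along the optical axis (not along the pixel's ray), 0 where there is no reading), "camera_matrix" (3x3 intrinsics, pixels), "R" (3x3) and "t" (3): a world point X has camera coordinates R X + t. Camera axes: x right, y down, z forward; pixel columns grow to the right and rows downward; lengths in mm; the calibration is good to about 2 mm. A picture is of the moment at which its call begins.
- finish_job(): hands the job in, once; it reports no verdict.
Trained networks look in the newest picture that a camera, given by its name, has taken for a name from the list of things; names that differ only in an ending like _2 or _b are one class to them, and where a whole thing is asked for, a point or a joint stands for the part that bears it (a point fixed in the world has none). Each returns a list of dicts, best first, with "score" (0 to 1); they miss things now and then, are a little off and sometimes report something else, mostly with a low value. They report only what shows in the picture. A call takes as long as a camera call. They do not tell look-alikes from the thing itself.
- vision.outline_of(camera, thing): "pixels" (400x640 bool, what is visible of it) and "rect" ([centre column, centre row, width, height] in pixels, round what is visible of it).
- vision.tip_of(camera, thing): "centre" ([column, row] in pixels: a listed point, or the origin of a listed thing).
The state is a dict: "time_s": time; "q": joint angles; "qd": joint speeds; "effort": joint torques, N m; "tool_pos": TCP position; "ee_rot": TCP orientation; "wrist_force": force on the tool from outside, world axes, zero at the start; "moment": the same for the moment, N m; "opening": finger opening in mm.
Only numpy, scipy, OpenCV 4.12 (cv2) and the standard library are available. Lean on these libraries where they do the work, as an engineer would, in place of code of your own. Each camera call takes 0.05 s, during which the arm holds its last target.

## Working session

There is one attempt and no reset: what is moved stays moved. The work goes in short steps, Python scripts to look and compute and a tool call to move; the robot and the scene stay as the last step left them, time stands still between calls to the robot, and variables do not carry over. Pictures are saved under pics/ and viewed, and the job is handed in when it is done.

Besides the shell and the picture viewer there is one more tool, called after "Emit:" in YAML: its name, and indented under it one key for each argument. step_arm: Moves the arm, as the interface text tells. Shifts and turns lie within -1 to 1; 1 stands for 200 mm of shift or pi rad of turn. Its arguments: {"type":"object","properties":{"motion":{"type":"string"}},"required":["motion"]}

```bash
mkdir -p pics; ls
python3 - <<'E'
from workcell import get_obs, vision
import cv2
o=get_obs();print(o)
for n in ["scene","top","wrist"]:
    r=vision.get_image(n);cv2.imwrite(f"pics/{n}0.png",r["image"][:,:,::-1]);print(n,r["camera_matrix"].tolist(),r["R"].tolist(),r["t"].tolist())
E
```

```text
pics
{'time_s': 0.0, 'q': array([ 1.19741082e+00,  1.24523461e-01,  1.65167356e+00,  1.08842135e-05,
        1.36748429e+00, -8.26108763e-02]), 'qd': array([-0.00019345,  0.00128418, -0.00032159,  0.00074506, -0.00186632,
        0.00022734]), 'effort': array([-3.35406166e-04, -4.23597336e+01, -3.65460384e+01, -6.75167485e-05,
        6.53273746e-03,  5.38897012e-06]), 'tool_pos': array([186.16133291, 622.13858516, 230.04138973]), 'ee_rot': array([-1.57287699e+00,  1.82969231e-04, -2.90777025e-01]), 'wrist_force': array([ 0.48454817,  0.08295858, -0.37097375]), 'moment': array([ 0.05199904, -0.04101632,  0.01107124]), 'opening': 85.45480029412916}
scene [[378.40214383768995, 0.0, 317.928943669846], [0.0, 378.40214383768995, 198.0737345557118], [0.0, 0.0, 1.0]] [[-0.7858967175282542, 0.6183043339838648, -0.008130187887453682], [0.3835752511057543, 0.47714693899750565, -0.7906964179408353], [-0.4850117278143626, -0.624524258281518, -0.6121544533044307]] [461.1655918437765, -146.58259819445132, 1287.6040245923061]
top [[384.9394712297053, 0.0, 314.6892893539619], [0.0, 384.9394712297053, 202.26046592488157], [0.0, 0.0, 1.0]] [[-0.007629036749397532, -0.9999639109490203, -0.003738261336010612], [-0.9897244125879937, 0.008084607364243853, -0.1427593298216154], [0.14278440014801028, 0.0026107323313550395, -0.989750372139898]] [-31.75722884045999, 575.2255781849886, 989.6227630682138]
wrist [[283.5104600847237, 0.0, 320.25807747216504], [0.0, 283.5104600847237, 202.61776254591592], [0.0, 0.0, 1.0]] [[0.2855105225063416, 0.958373278140593, -0.002097923785698257], [0.9237682317805377, -0.274617012246033, 0.2669040099701064], [0.25521754542197195, -0.07814189869152761, -0.9637208351891473]] [-649.1799687776382, -37.16095752618988, 377.7934327046093]
```

View pics/top0.png

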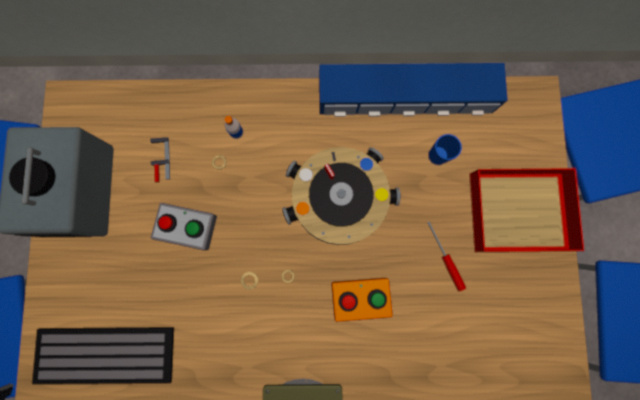

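View pics/scene0.png

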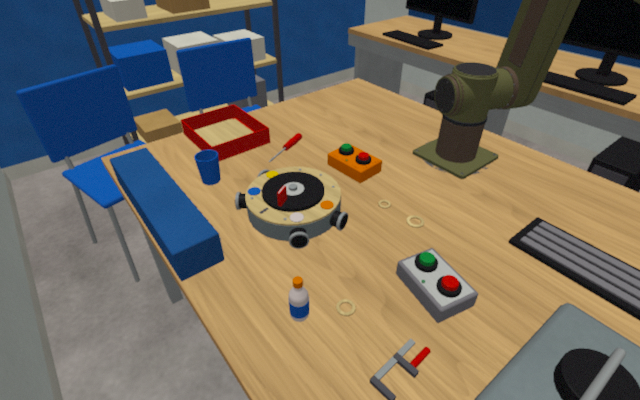

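View pics/wrist0.png

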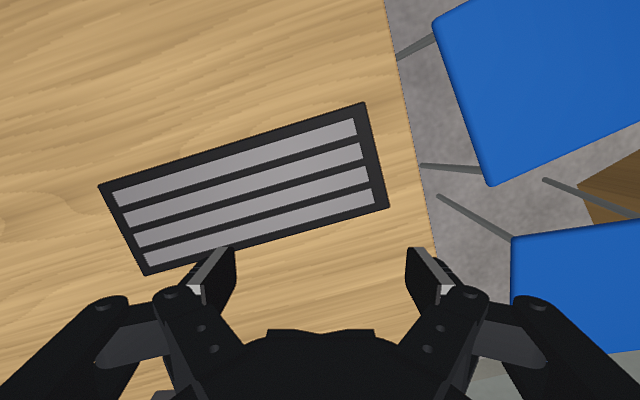

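Top view: the diverter centre is near (341,195) and the tab near (330,171). The blue label is at (366,164), clockwise from the dark bar at (333,156). The grey starter has green at (194,229) and red at (166,222). The orange box is a look-alike.

```bash
cat > h.py <<'E'
import numpy as np, cv2
from workcell import get_obs, vision
def back(r,px,z):
    K,R,t=r["camera_matrix"],np.array(r["R"]),np.array(r["t"])
    d=R.T@np.linalg.solve(K,[px[0],px[1],1]); c=-R.T@t
    return c+d*(z-c[2])/d[2]
def proj(r,X):
    p=r["camera_matrix"]@(r["R"]@np.array(X)+r["t"]);return p[:2]/p[2]
E
python3 - <<'E'
from h import *
Z=dict(label_blue=63,label_white=63,label_orange=63,label_yellow=63,start_top=71,stop_top=71,tab_middle=114,diverter=0,selector=72,glue=0,cup=0,driver=10,clamp=0,ring_big=0,ring_mid=0,ring_small=0,pointer=72,starter=0)
for cam in ["top","scene"]:
    r=vision.get_image(cam)
    for k,z in Z.items():
        try:
            for d in vision.tip_of(cam,k)[:2]: print(cam,k,round(d["score"],2),np.round(d["centre"],1),"tip",np.round(back(r,d["centre"],z)[:2],1))
        except Exception as e: print(k,e)
        if k.startswith(("label","start_","stop_")):
            for d in vision.outline_of(cam,k)[:2]:
                v,u=np.nonzero(d["pixels"]);print("   outl",round(d["score"],2),np.round([u.mean(),v.mean()],1),np.round(back(r,(u.mean(),v.mean()),z)[:2],1))
print(get_obs()["time_s"])
E
```

```text
top label_blue 0.51 [368.9 162.6] tip [ 677.2 -181.3]
   outl 0.71 [366.3 164.2] [ 672.8 -174.2]
top label_white 0.55 [307.2 171.9] tip [653.3 -17.1]
   outl 0.57 [305.4 174.4] [646.6 -12.2]
top label_orange 0.69 [302.5 205.4] tip [563.8  -4.4]
top label_orange 0.41 [219.1 159.4] tip [689.3 217.6]
   outl 0.52 [302.1 208.1] [556.8  -3.2]
top label_yellow 0.64 [378.2 193.8] tip [ 592.9 -203.4]
top label_yellow 0.23 [250.2 277.9] tip [378.3 129.6]
   outl 0.68 [380.9 194.5] [ 591.  -210.4]
top start_top 0.6 [189.  227.2] tip [508.3 288.2]
top start_top 0.43 [378.2 297.1] tip [ 328.9 -193.9]
   outl 0.54 [192.5 228.1] [505.9 279.1]
   outl 0.5 [377.2 299.6] [ 322.9 -191.1]
top stop_top 0.5 [163.9 219.1] tip [529.8 354.1]
top stop_top 0.44 [347.1 302.8] tip [ 315.6 -115.6]
   outl 0.74 [340.5 194.3] [ 591.1 -103.9]
   outl 0.43 [164.9 222.4] [521.3 351.1]
top tab_middle 0.74 [328.9 170.4] tip [645.2 -72.9]
top tab_middle 0.17 [191.  228.1] tip [502.6 269. ]
top diverter 0.9 [338.3 198.6] tip [ 590.7 -102.1]
top diverter 0.28 [249.4 278.8] tip [372.8 142.3]
selector it knows: clamp, cup, 
[... 1686 characters left out ...]
_top, starter, stop_top, tab_middle
scene glue 0.84 [299.  316.2] tip [786.5 190.1]
scene glue 0.51 [343.9 306.9] tip [698.2 230.9]
scene cup 0.79 [208.8 183.8] tip [ 725.1 -367.9]
scene cup 0.18 [273.1 210. ] tip [ 639.5 -136.7]
scene driver 0.7 [287.8 151.5] tip [ 434.8 -359.9]
scene clamp 0.65 [393.5 360.6] tip [704.8 379. ]
scene ring_big 0.62 [413.7 223. ] tip [374.9 145.9]
scene ring_mid 0.49 [344.7 307.2] tip [697.4 232.6]
scene ring_mid 0.2 [275.1 210.9] tip [ 637.3 -129.8]
scene ring_small 0.37 [386.4 205.1] tip [375.9  46.9]
scene pointer 0.86 [274.4 213.7] tip [687.8 -45.2]
scene starter 0.77 [434.5 288. ] tip [507.4 318.8]
scene starter 0.61 [355.3 170. ] tip [ 322.2 -141.5]
2.55
```

```bash
cat > fit.py <<'E'
import numpy as np, cv2
Ks={"top":(384.94,314.69,202.26),"scene":(378.40,317.93,198.07)}
E={"top":([[-0.007629036749397532,-0.9999639109490203,-0.003738261336010612],[-0.9897244125879937,0.008084607364243853,-0.1427593298216154],[0.14278440014801028,0.0026107323313550395,-0.989750372139898]],[-31.75722884045999,575.2255781849886,989.6227630682138]),
"scene":([[-0.7858967175282542,0.6183043339838648,-0.008130187887453682],[0.3835752511057543,0.47714693899750565,-0.7906964179408353],[-0.4850117278143626,-0.624524258281518,-0.6121544533044307]],[461.1655918437765,-146.58259819445132,1287.6040245923061])}
def cam(n):
    f,cx,cy=Ks[n];return dict(camera_matrix=np.array([[f,0,cx],[0,f,cy],[0,0,1]]),R=np.array(E[n][0]),t=np.array(E[n][1]))
def blob(im,box,cond):
    x0,y0,x1,y1=box;s=cv2.cvtColor(im[y0:y1,x0:x1],cv2.COLOR_BGR2HSV).astype(int)
    m=cond(s[...,0],s[...,1],s[...,2]);n,l,st,c=cv2.connectedComponentsWithStats(m.astype(np.uint8))
    i=1+np.argmax(st[1:,4]);return c[i]+[x0,y0],st[i,4],(l==i),(x0,y0)
E
python3 - <<'E'
from h import back,proj
from fit import *
from scipy.optimize import least_squares
C={"blue":lambda h,s,v:(h>100)&(h<128)&(s>120),"yellow":lambda h,s,v:(h>22)&(h<35)&(s>190),"orange":lambda h,s,v:(h>8)&(h<20)&(s>190),"white":lambda h,s,v:(s<45)&(v>150),
"green":lambda h,s,v:(h>45)&(h<85)&(s>120),"red":lambda h,s,v:((h<6)|(h>172))&(s>150),"tab":lambda h,s,v:((h<8)|(h>170))&(s>120)}
B={"top":dict(blue=(352,150,378,178),yellow=(370,182,396,206),orange=(292,196,314,220),white=(295,162,318,184),green=(180,215,206,242),red=(152,208,178,236),tab=(320,158,342,182)),
"scene":dict(blue=(242,180,266,200),yellow=(262,166,282,182),orange=(316,196,336,214),white=(284,208,308,226),green=(412,245,442,275),red=(434,270,466,300),tab=(270,178,292,210))}
Z=dict(green=71,red=71,tab=95)
P={}
for n in B:
    im=cv2.imread(f"pics/{n}0.png");r=cam(n)
    for k,b in B[n].items():
        c,a,m,o=blob(im,b,C[k]);P[n,k]=back(r,c,Z.get(k,63))[:2];print(n,k,c.round(1),a,P[n,k].round(1))
A=dict(blue=-50,white=50,orange=100,yellow=-100)
for cams in (["top"],["scene"],["top","scene"]):
    def f(p):
        e=[]
        for n in cams:
            for k,a in A.items():
                t=p[2]+np.radians(a);e+=list(P[n,k]-p[:2]-107*np.array([np.cos(t),np.sin(t)]))
        return e
    s=least_squares(f,[590,-105,0],loss="soft_l1",f_scale=3);print(cams,s.x.round(3),np.round(f(s.x),1))
for n,z in (("top",4),("scene",5)):
    im=cv2.imread(f"pics/{n}0.png")
    crops=[im[140:250,280:405],im[195:260,145:220]] if n=="top" else [im[155:250,225:350],im[240:325,390:480]]
    for i,c in enumerate(crops): cv2.imwrite(f"pics/{n}c{i}.png",cv2.resize(c,None,fx=z,fy=z,interpolation=cv2.INTER_CUBIC))
E
```

```text
top blue [366.  163.8] 104 [ 673.9 -173.6]
top yellow [381.3 194.1] 132 [ 592.  -211.5]
top orange [302.2 207.9] 129 [557.2  -3.7]
top white [305.4 174.4] 124 [646.6 -12.3]
top green [192.6 228. ] 157 [506.3 279. ]
top red [165.2 222.2] 172 [521.7 350.3]
top tab [329.3 172.3] 76 [644.6 -74.4]
scene blue [253.7 190.9] 69 [ 673.7 -171.1]
scene yellow [271.5 173.9] 62 [ 591.5 -210.1]
scene orange [326.5 204.4] 82 [556.7  -1.5]
scene white [296.3 216.9] 104 [646.8 -10.1]
scene green [426.6 259. ] 191 [513.7 287.1]
scene red [449.6 283.1] 228 [529.9 358.3]
scene tab [281.3 196.8] 154 [651.5 -65.8]
['top'] [ 5.92673e+02 -1.04460e+02  1.67000e-01] [-0.2  0.2 -0.3 -0.1  0.3 -0.   0.1 -0.1]
['scene'] [ 5.92430e+02 -1.02364e+02  1.67000e-01] [-0.2  0.7  0.2 -0.   0.1  0.  -0.1 -0.7]
['top', 'scene'] [ 5.92551e+02 -1.03426e+02  1.67000e-01] [-0.1 -0.8 -0.2 -1.2  0.4 -1.1  0.3 -1.1 -0.3  1.7  0.   1.1  0.   1.1
 -0.2  0.4]
```

View pics/topc0.png

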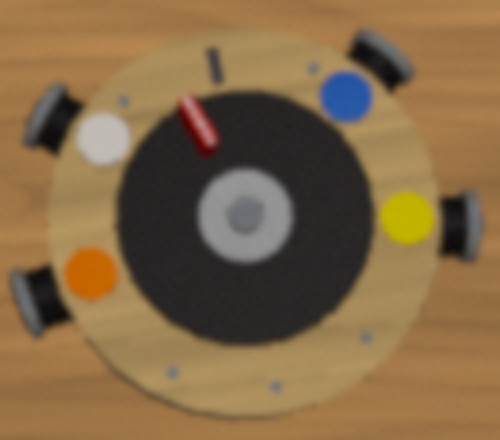

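View pics/scenec0.png

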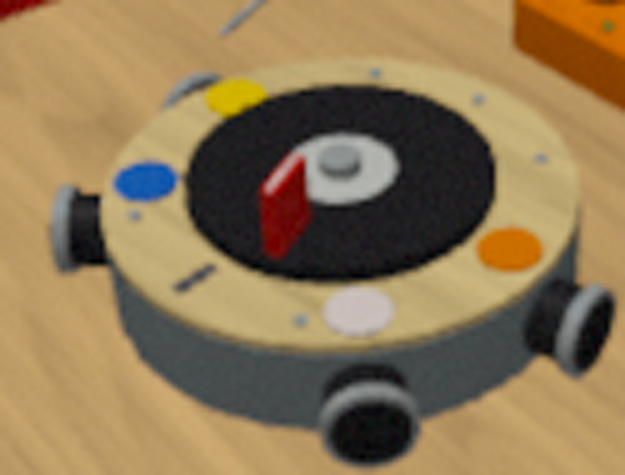

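Emit:
step_arm:
  motion: "0.19 0 -0.16 0 0 0 1; 0.19 0 -0.16 0 0 0 1; 0.19 0 -0.16 0 0 0 1; 0.19 0 -0.16 0 0 0 1; 0.19 0 -0.16 0 0 0 1; 0.19 0 -0.16 0 0 0 1; 0.19 0 -0.16 0 0 0 1; 0.19 0 -0.16 0 0 0 1; 0.19 0 -0.16 0 0 0 1; 0.19 0 -0.16 0 0 0 1"

```text
time_s: 3.8
tool_pos: [459.4, 205.7, 231.7]
ee_rot: [-1.57, -0.001, -0.291]
wrist_force: [-1.1, 0.6, 0.8]
opening: -0.3
```

Emit:
step_arm:
  motion: "0.19 0 -0.16 0 0 0 1; 0.19 0 -0.16 0 0 0 1; 0.19 0 -0.16 0 0 0 1; 0.19 0 -0.16 0 0 0 1; 0.19 0 -0.16 0 0 0 1; 0.19 0 -0.16 0 0 0 1; 0 0 0 0 0.05 0 1; 0 0 0 0 0.05 0 1; 0 0 0 0 0.05 0 1; 0 0 0 0 0.05 0 1"

```text
time_s: 5.05
tool_pos: [622.1, -42.2, 231.3]
ee_rot: [-1.571, 0.0, -0.924]
wrist_force: [-0.4, 0.9, -0.6]
opening: 0.1
```

Emit:
step_arm:
  motion: "0 0.1 0 0 0.04 0 1; 0 0.1 0 0 0 0 1; 0 0 0 0 0 0 1; 0 0 0 0 0 0 1"

```text
time_s: 5.55
tool_pos: [622.2, -42.2, 191.5]
ee_rot: [-1.571, -0.0, -1.044]
wrist_force: [-0.1, 0.3, 0.3]
opening: -0.2
```

```bash
cat > snap.py <<'E'
import sys
from h import *
import pickle
for n in sys.argv[2:]:
    r=vision.get_image(n);cv2.imwrite(f"pics/{n}{sys.argv[1]}.png",r["image"][:,:,::-1]);pickle.dump(r,open(f"pics/{n}{sys.argv[1]}.pkl","wb"))
o=get_obs();print({k:np.round(o[k],3) for k in("time_s","q","tool_pos","ee_rot","wrist_force","opening")})
E
python3 snap.py 1 wrist top
```

```text
{'time_s': np.float64(5.65), 'q': array([-0.154,  0.093,  1.75 , -0.   ,  1.297, -0.68 ]), 'tool_pos': array([622.636, -42.205, 192.371]), 'ee_rot': array([-1.570e+00, -1.000e-03, -1.044e+00]), 'wrist_force': array([ 0.295, -0.017, -0.577]), 'opening': np.float64(0.085)}
```

View pics/wrist1.png

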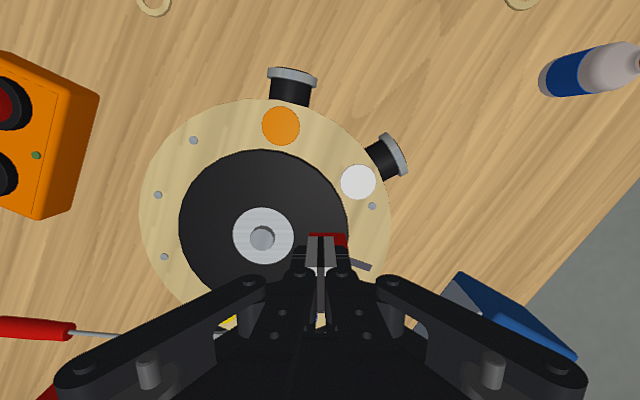

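View pics/top1.png

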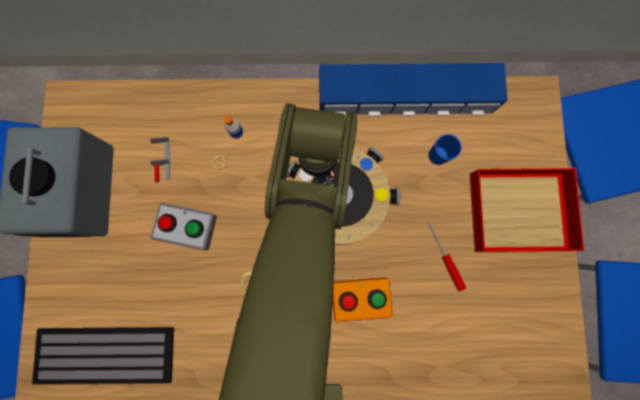

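Run:
```python
from h import *; import pickle
r=pickle.load(open("pics/wrist1.pkl","rb"))
print("or",back(r,(281,126),63),"wh",back(r,(358,182),63), "hub",back(r,(262,238),74))
c=np.array([592.6,-103.4])
for ph in (.45,.5,.55):
    u=np.array([np.cos(ph),np.sin(ph)]);w=np.array([-u[1],u[0]])
    print(ph,[proj(r,[*(c+R*u+5*w),z]).round(0) for R in(45,81) for z in (114,72)])
im=r["image"][:,:,::-1]
cv2.imwrite("pics/wc1.png",cv2.resize(im[200:300,260:400],None,fx=5,fy=5))
```

```text
or [559.53933256  -3.88085214  63.        ] wh [649.01660545 -12.52838901  63.        ] hub [ 594.90479546 -106.54828185   74.        ]
0.45 [array([305., 250.]), array([308., 232.]), array([348., 253.]), array([344., 235.])]
0.5 [array([305., 248.]), array([307., 230.]), array([348., 249.]), array([344., 231.])]
0.55 [array([305., 246.]), array([307., 228.]), array([348., 245.]), array([344., 227.])]
```

View pics/wc1.png

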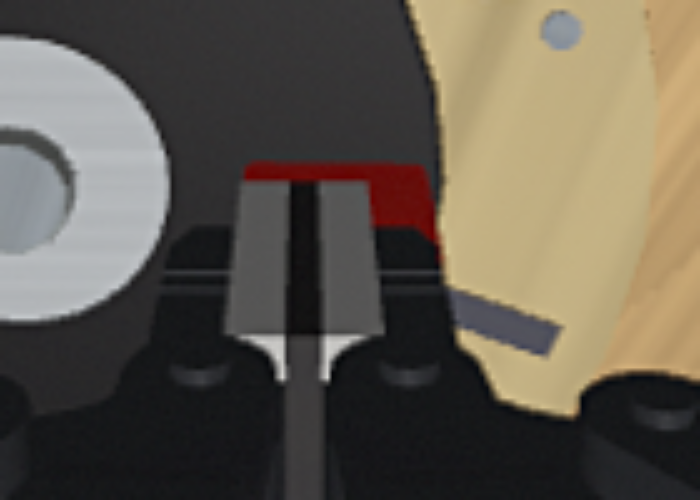

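Emit:
step_arm:
  motion: "0 0.13 0.015 0 0 0 1; 0 0.13 0.015 0 0 0 1; 0 0.13 0 0 0 0 1; 0 0.13 0 0 0 0 1; 0 0 0 0 0 0 1; 0.04 0 0 0 0 0 1; 0.02 0 0 0 0 0 1; 0 0 0 0 0 0 1"

```text
time_s: 6.65
tool_pos: [634.3, -50.1, 88.8]
ee_rot: [-1.569, -0.001, -1.045]
wrist_force: [-0.8, -0.4, -0.6]
opening: -0.0
```

```bash
python3 snap.py 2 wrist scene
```

```text
{'time_s': np.float64(6.75), 'q': array([-0.163,  0.217,  1.797,  0.   ,  1.126, -0.689]), 'tool_pos': array([633.651, -49.667,  88.016]), 'ee_rot': array([-1.570e+00, -1.000e-03, -1.045e+00]), 'wrist_force': array([ 0.018, -0.204, -0.333]), 'opening': np.float64(0.015)}
```

View pics/wrist2.png

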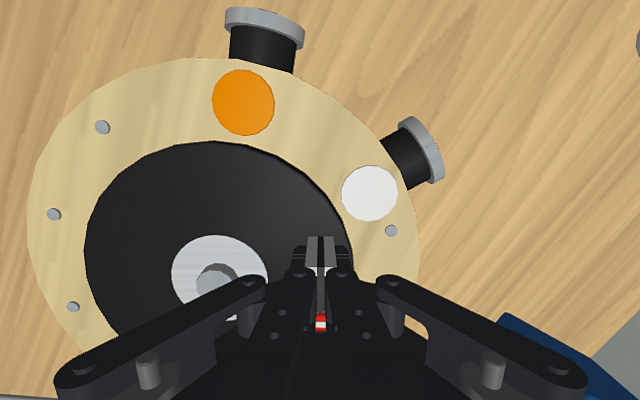

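View pics/scene2.png

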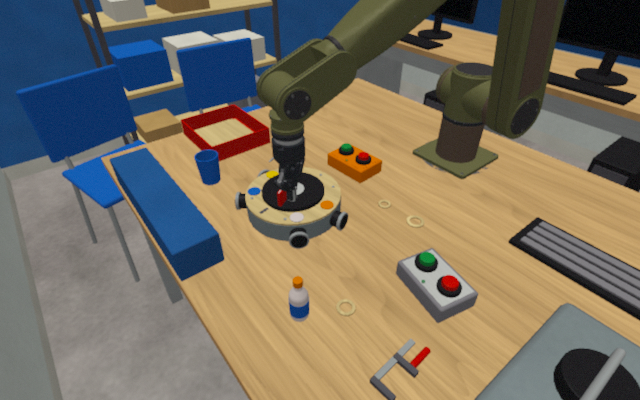

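Emit:
step_arm:
  motion: "0.02 0 0 0 0 0 1; 0.018 0 0 0 0 0 1; 0.01 0 0 0 0 0 1; 0.0157 0 0.0036 0 0.016 0 1; 0.0157 0 0.0036 0 0.016 0 1; 0.0157 0 0.0036 0 0.016 0 1; 0.0157 0 0.0036 0 0.016 0 1"

```text
time_s: 7.62
tool_pos: [646.1, -67.3, 87.2]
ee_rot: [-1.571, 0.001, -1.247]
wrist_force: [-0.7, 1.7, 0.3]
opening: 0.1
```

```bash
python3 snap.py 3 scene wrist; python3 -c "
import cv2
a=cv2.imread('pics/scene3.png')[150:250,210:370];b=cv2.imread('pics/wrist3.png')
cv2.imwrite('pics/s3.png',cv2.resize(a,None,fx=5,fy=5))"
```

```text
{'time_s': np.float64(7.725), 'q': array([-1.870e-01,  2.470e-01,  1.763e+00,  1.000e-03,  1.132e+00,
       -5.120e-01]), 'tool_pos': array([646.232, -67.647,  87.247]), 'ee_rot': array([-1.571e+00,  1.000e-03, -1.246e+00]), 'wrist_force': array([-1.530e-01,  2.661e+00, -2.000e-03]), 'opening': np.float64(0.052)}
```

View pics/s3.png

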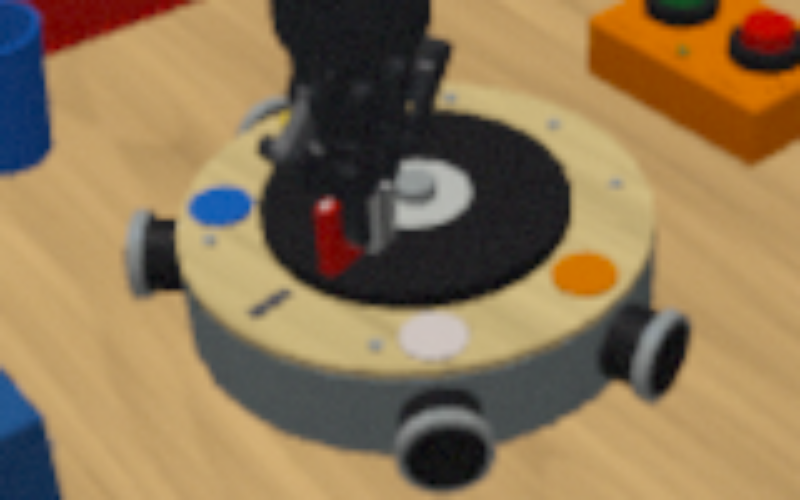

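Emit:
step_arm:
  motion: "0.0157 0 0.0036 0 0.016 0 1; 0.0157 0 0.0036 0 0.016 0 1; 0.0157 0 0.0036 0 0.016 0 1; 0.0157 0 0.0036 0 0.016 0 1; 0.0157 0 0.0036 0 0.016 0 1; 0.0157 0 0.0036 0 0.016 0 1; 0.0157 0 0.0036 0 0.016 0 1; 0.0157 0 0.0036 0 0.016 0 1; 0.0157 0 0.0036 0 0.016 0 1; 0.0157 0 0.0036 0 0.016 0 1"

```text
time_s: 8.98
tool_pos: [656.9, -97.7, 87.5]
ee_rot: [-1.569, 0.001, -1.749]
wrist_force: [1.7, 1.7, 0.2]
opening: 0.0
```

Emit:
step_arm:
  motion: "0.0157 0 0.0036 0 0.016 0 1; 0.0157 0 0.0036 0 0.016 0 1; 0.0157 0 0.0036 0 0.016 0 1; 0.0157 0 0.0036 0 0.016 0 1; 0.0157 0 0.0036 0 0.016 0 1; 0.0157 0 0.0036 0 0.016 0 1; 0.0157 0 0.0036 0 0.016 0 1; 0 0 0 0 0 0 1"

```text
time_s: 9.98
tool_pos: [654.4, -120.5, 87.6]
ee_rot: [-1.57, 0.0, -2.099]
wrist_force: [1.4, -0.1, -0.1]
opening: -0.4
```

```bash
python3 snap.py 4 scene wrist top; python3 -c "
import cv2
a=cv2.imread('pics/scene4.png')[150:250,210:370]
cv2.imwrite('pics/s4.png',cv2.resize(a,None,fx=5,fy=5))
a=cv2.imread('pics/top4.png')[130:260,270:410]
cv2.imwrite('pics/t4.png',cv2.resize(a,None,fx=4,fy=4))"
```

```text
{'time_s': np.float64(10.125), 'q': array([-0.263,  0.277,  1.726, -0.   ,  1.138,  0.266]), 'tool_pos': array([ 654.125, -120.319,   87.462]), 'ee_rot': array([-1.571,  0.   , -2.099]), 'wrist_force': array([0.5  , 0.718, 0.301]), 'opening': np.float64(-0.166)}
```

View pics/s4.png

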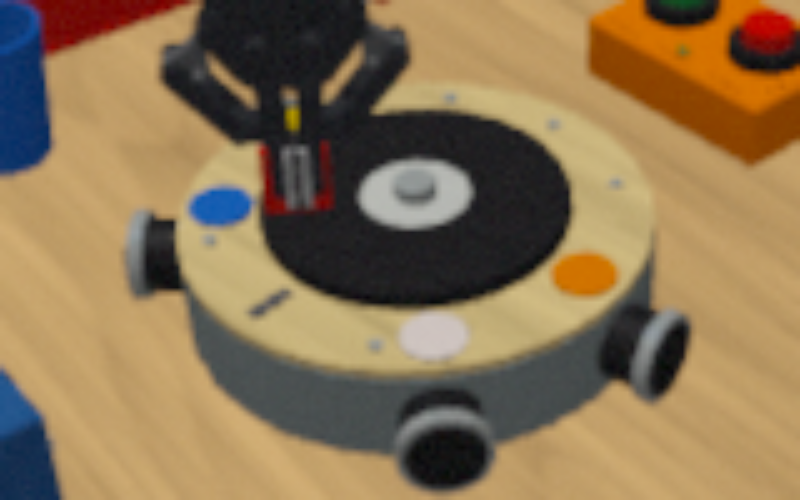

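View pics/wrist4.png

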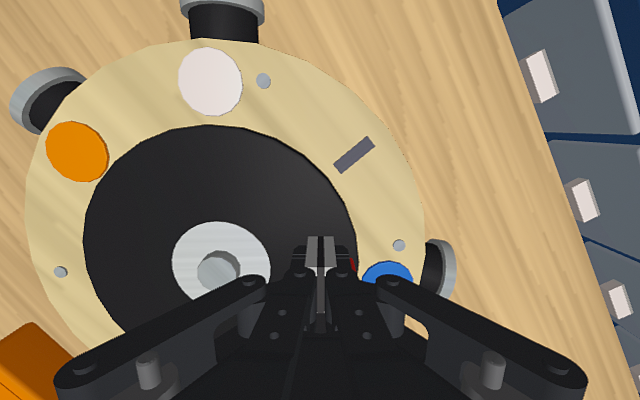

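View pics/t4.png

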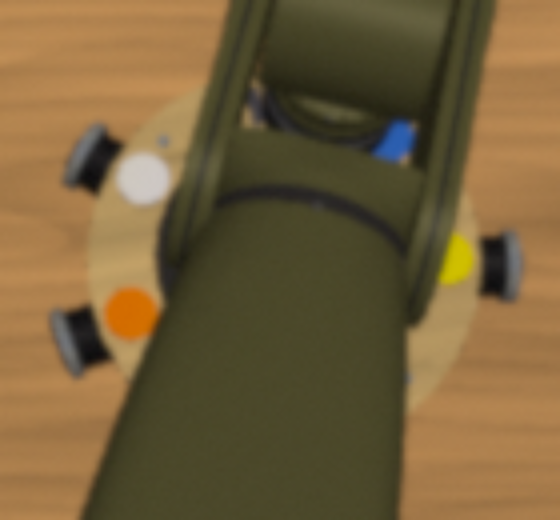

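```bash
cat > tab.py <<'E'
import sys,pickle
from h import *
from scipy.optimize import least_squares
# line fit of tab top/base edge points given as pixel list at height z, offset of mid-plane
E
python3 - <<'E'
from h import *;import pickle
r=pickle.load(open("pics/scene4.pkl","rb"))
c=np.array([592.4,-102.4]) # scene-own estimate
c=np.array([592.43,-102.36])
for ph in (-.45,-.5,-.55,-.6,-.65):
    u=np.array([np.cos(ph),np.sin(ph)]);w=np.array([-u[1],u[0]])
    print(ph,[((proj(r,[*(c+R*u+5*w),z])-[210,150])*5).round(0) for R in(45,81) for z in (114,72)])
E
```

```text
-0.45 [array([325., 146.]), array([331., 210.]), array([256., 155.]), array([264., 220.])]
-0.5 [array([324., 143.]), array([330., 208.]), array([255., 150.]), array([263., 215.])]
-0.55 [array([323., 141.]), array([330., 206.]), array([254., 146.]), array([262., 211.])]
-0.6 [array([323., 139.]), array([329., 203.]), array([254., 142.]), array([262., 206.])]
-0.65 [array([323., 136.]), array([329., 201.]), array([254., 137.]), array([262., 202.])]
```

Emit:
step_arm:
  motion: "0.0157 0 0.0036 0 0.016 0 1; 0.0157 0 0.0036 0 0.016 0 1; 0.0157 0 0.0036 0 0.016 0 1; 0.0088 0 0.0022 0 0.0088 0 1; 0 0 0 0 0 0 1; 0 0 0 0 0 0 1"

```text
time_s: 10.88
tool_pos: [649.9, -131.0, 87.4]
ee_rot: [-1.571, -0.0, -2.278]
wrist_force: [2.6, 0.7, 0.4]
opening: 0.2
```

```bash
python3 snap.py 5 scene
```

```text
{'time_s': np.float64(10.925), 'q': array([-0.28 ,  0.273,  1.731, -0.   ,  1.138,  0.428]), 'tool_pos': array([ 649.856, -131.012,   87.362]), 'ee_rot': array([-1.571, -0.   , -2.278]), 'wrist_force': array([ 1.798,  0.06 , -0.114]), 'opening': np.float64(-0.157)}
```

Emit:
step_arm:
  motion: "-0.02 0 0 0 0 0 1; -0.06 0 0 0 0 0 1; -0.1 0 0 0 0 0 1; 0 -0.15 0 0 0 0 1; 0 -0.25 0 0 0 0 1; 0 -0.25 0 0 0 0 1; 0 0 0 0 0 0 1"

```text
time_s: 11.8
tool_pos: [677.0, -103.2, 224.5]
ee_rot: [-1.561, 0.005, -2.278]
wrist_force: [1.5, -0.4, 0.2]
opening: -0.1
```

```bash
python3 snap.py 6 scene wrist top; python3 -c "
import cv2
a=cv2.imread('pics/scene6.png')[150:250,210:370]
cv2.imwrite('pics/s6.png',cv2.resize(a,None,fx=5,fy=5))
a=cv2.imread('pics/top6.png')[130:260,270:410]
cv2.imwrite('pics/t6.png',cv2.resize(a,None,fx=4,fy=4))"
```

```text
{'time_s': np.float64(11.95), 'q': array([-0.23 ,  0.201,  1.59 ,  0.   ,  1.353,  0.477]), 'tool_pos': array([ 673.096, -102.86 ,  216.047]), 'ee_rot': array([-1.573e+00, -1.000e-03, -2.278e+00]), 'wrist_force': array([ 0.342,  0.096, -0.201]), 'opening': np.float64(-0.001)}
```

View pics/s6.png

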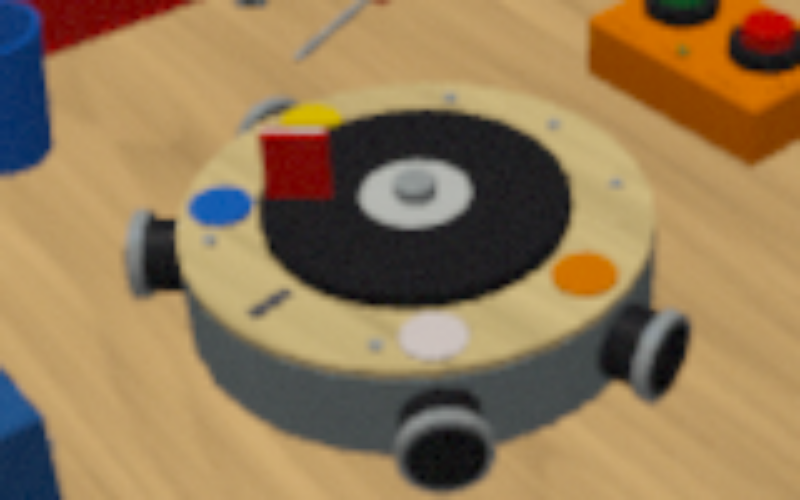

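View pics/wrist6.png

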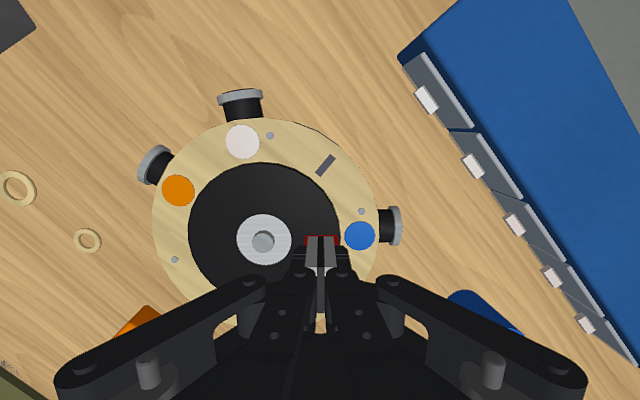

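Emit:
step_arm:
  motion: "-0.103 0 -0.209 0 0 0 1; -0.103 0 -0.209 0 0 0 1; -0.103 0 -0.209 0 0 0 1; -0.103 0 -0.209 0 0 0 1; -0.103 0 -0.209 0 0 0 1; -0.103 0 -0.209 0 0 0 1; -0.103 0 -0.209 0 0 0 1; -0.103 0 -0.209 0 0 0 1; -0.103 0 -0.209 0 0 0 1; 0 0 0 0 0 0 1"

```text
time_s: 13.2
tool_pos: [505.7, 283.8, 214.7]
ee_rot: [-1.573, -0.004, -2.274]
wrist_force: [0.3, 0.2, -0.7]
opening: -0.0
```

Emit:
step_arm:
  motion: "0 0.1 0 0 0 0 1; 0 0.1 0 0 0 0 1; 0 0.1 0 0 0 0 1; 0 0.1 0 0 0 0 1; 0 0 0 0 0 0 1; 0 0 0 0 0 0 1"

```text
time_s: 13.95
tool_pos: [508.5, 281.8, 137.8]
ee_rot: [-1.57, 0.001, -2.279]
wrist_force: [0.6, -0.1, -0.3]
opening: -0.1
```

```bash
python3 snap.py 7 scene wrist top
python3 - <<'E'
import cv2,numpy as np,pickle
from h import back,proj
a=cv2.imread('pics/top7.png')[140:250,280:405]
cv2.imwrite('pics/t7.png',cv2.resize(a,None,fx=6,fy=5))
from fit import blob
r=pickle.load(open("pics/wrist7.pkl","rb"))
im=cv2.imread('pics/wrist7.png')
for nme,f in (("green",lambda h,s,v:(h>45)&(h<85)&(s>120)),("red",lambda h,s,v:((h<6)|(h>172))&(s>150))):
    c,n,_,_=blob(im,(0,0,640,400),f);print(nme,c,n,back(r,c,71))
# tab
t=cv2.imread('pics/top7.png')
c,n,m,o=blob(t,(345,160,385,195),lambda h,s,v:((h<8)|(h>170))&(s>120));print("tab",c,n)
R=pickle.load(open("pics/top7.pkl","rb"))
cc=np.array([592.67,-104.46])
for z in(114,95): p=back(R,c,z)[:2]-cc;print(z,p,np.hypot(*p),np.arctan2(p[1],p[0]))
E
```

```text
{'time_s': np.float64(14.1), 'q': array([0.414, 0.049, 1.891, 0.   , 1.199, 1.122]), 'tool_pos': array([508.811, 282.119, 138.633]), 'ee_rot': array([-1.570e+00,  2.000e-03, -2.279e+00]), 'wrist_force': array([-0.302, -0.011, -0.086]), 'opening': np.float64(0.221)}
green [318.76896312 213.81837161] 1437 [510.00986424 282.68831718  71.        ]
red [271.22672758 129.96402056] 1751 [525.10370566 352.72670089  71.        ]
tab [355.77272727 174.21212121] 66
114 [ 42.13472812 -35.78338569] 55.279164296352036 -0.7040649402421159
95 [ 46.28644084 -37.81383638] 59.768895152819795 -0.6849928595033611
```

View pics/t7.png

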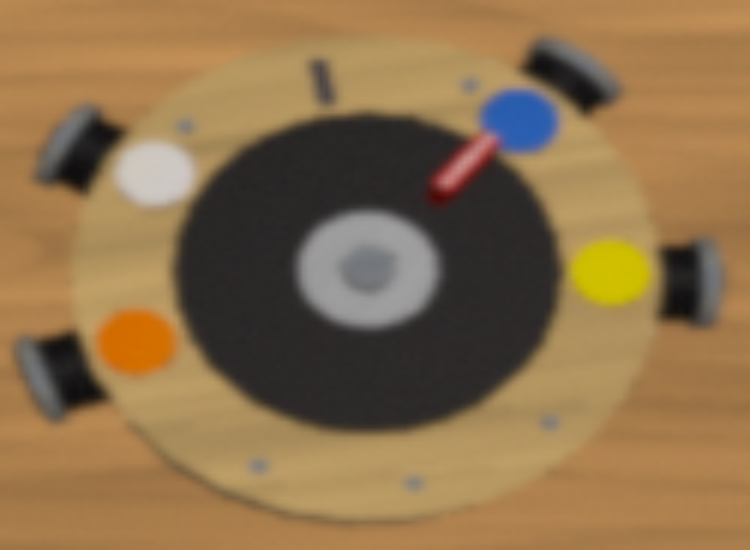

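View pics/wrist7.png

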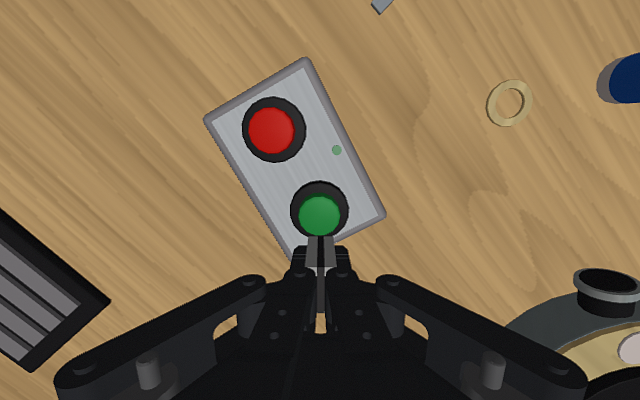

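Emit:
step_arm:
  motion: "0 0.1 0 0 0 0 1; 0 0.1 0 0 0 0 1; 0 0.08 0 0 0 0 1; 0 0 0 0 0 0 1; 0 0.02 0 0 0 0 1; 0 0.02 0 0 0 0 1; 0 0.02 0 0 0 0 1; 0 0.02 0 0 0 0 1; 0 0 0 0 0 0 1"

```text
time_s: 15.22
tool_pos: [508.4, 281.9, 65.7]
ee_rot: [-1.57, 0.001, -2.279]
wrist_force: [-1.1, -0.4, 3.1]
opening: 0.7
```

Emit:
step_arm:
  motion: "0 0.01 0 0 0 0 1; 0 0.01 0 0 0 0 1; 0 0 0 0 0 0 1; 0 0 0 0 0 0 1"

```text
time_s: 15.72
tool_pos: [508.4, 281.9, 61.7]
ee_rot: [-1.57, 0.001, -2.279]
wrist_force: [-0.1, -0.4, 4.7]
opening: 0.2
```

Emit:
step_arm:
  motion: "0 0.007 0 0 0 0 1; 0 0.005 0 0 0 0 1; 0 0 0 0 0 0 1; 0 0 0 0 0 0 1"

```text
time_s: 16.23
tool_pos: [508.5, 282.0, 61.3]
ee_rot: [-1.571, 0.0, -2.279]
wrist_force: [-4.8, -3.2, 15.6]
opening: -0.3
```

Force jumped to 15.6 N at a hard stop, so the button is fully down. Now release it and retreat.

Emit:
step_arm:
  motion: "0 -0.03 0 0 0 0 1; 0 -0.06 0 0 0 0 1; 0 -0.15 0 0 0 0 1; 0 -0.2 0 0 0 0 1; 0 -0.2 0 0 0 0 1; 0 0 0 0 0 0 1; 0 0 0 0 0 0 1; 0 0 0 0 0 0 1"

```text
time_s: 17.23
tool_pos: [506.9, 281.2, 184.7]
ee_rot: [-1.572, -0.003, -2.279]
wrist_force: [-0.4, 0.6, 0.2]
opening: -0.2
```

```bash
python3 snap.py 8 scene wrist top
```

```text
{'time_s': np.float64(17.375), 'q': array([0.414, 0.006, 1.853, 0.   , 1.286, 1.122]), 'tool_pos': array([507.402, 281.494, 185.451]), 'ee_rot': array([-1.572e+00, -2.000e-03, -2.279e+00]), 'wrist_force': array([-0.455, -0.93 ,  0.672]), 'opening': np.float64(0.07)}
```

View pics/scene8.png

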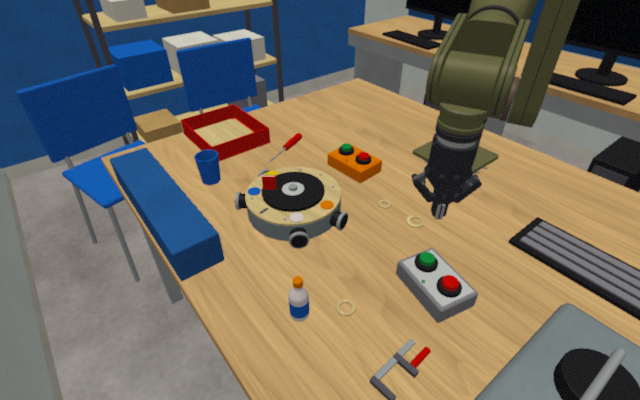

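View pics/top8.png

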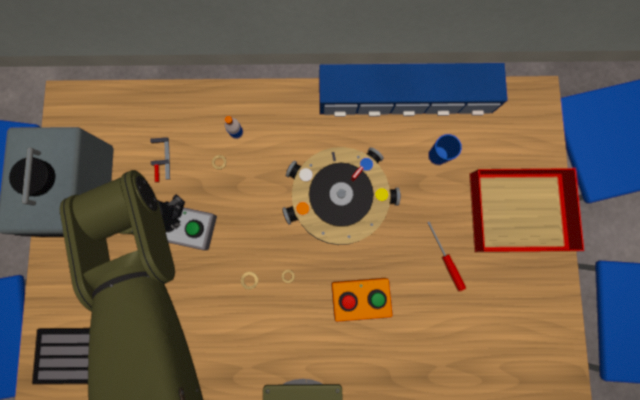

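View pics/wrist8.png

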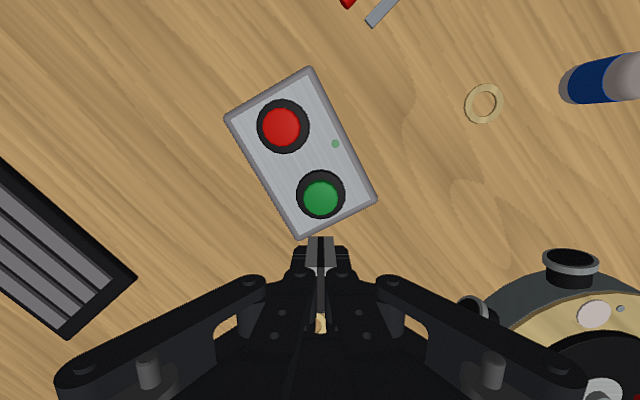

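The tab points at the blue label (366,164 in the top view), the green button is back up, and the loose things are where they were.

```bash
python3 -c "
from workcell import finish_job;print(finish_job())"
```

```text
the job is handed in; nothing more can be done
None
```

I turned the selector to the blue label first, then pressed the green start button on the grey starter fully down and let it go. The job was handed in at about 17.4 s of the 51 s allowed.

- **Selector:** I pushed the red tab clockwise with the shut fingers, at about 2–3 N of contact force, and did not grip it. Once the arm was clear, the top view put the tab at about -0.70 rad in world axes, and the scene view agreed. The blue label's centre is at -0.706 rad. A coarse reading of the white line on the tab in the top view gave about -0.745 rad, but that reading is only a few pixels long, so I did not act on it.
- **Start button:** The force rose to about 5 N, the stated spring force at full travel. It then jumped to 15.6 N with almost no further movement, which I took as the bottom stop. Afterwards the pictures showed the button back up.
- **Everything else:** The fingers never came near the stop button. In the last pictures the loose things were where they started and the arm was touching nothing. I judged this by eye and did not measure their positions again.
- **Disagreement:** The scene camera put the green button about 8 mm away from where the top camera did, probably because it also saw the button's side. I used the wrist camera, which put the middle of the button within about 2 mm of where I pressed.

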